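Recharge the plant feeder at the demo table

ROBOT

A 7-joint arm with a two-finger parallel gripper is mounted at the origin on the work surface. World frame = base frame: x ahead of the robot, y to its left, z up, the work surface at z = 0. Lengths are in m, angles in rad, forces in N, time in s.
With the tool pointing down it reaches from about 0.35 to 0.9 m from the base axis. Payload 8.1 kg.
Tool frame: the origin (TCP) lies at the very end of the fingers, on their centre line; the grasp point (between the pads) lies 19 mm behind it (grasp_offset is the distance from the TCP to the grasp point, in m); z points along the fingers, y is the line along which they close (so a half turn about z gives the same grasp; the last joint's range is limited). The gripper opens to 92 mm and grips with 3 to 60 N. Pads are 19 mm wide; open, the fingers measure 130 mm over their backs; the gripper's body (75 mm by 190 mm) begins 47 mm behind the grasp point.
Start: joints at [1.138, 0.434, 0.025, 1.573, -0.012, 1.134, -0.075], TCP at [0.202, -0.591, 0.227] pointing down, gripper open.
Joint ranges: [-2.62, 2.62], [-0.44, 2.09], [-1.27, 1.32], [0.08, 2.57], [-1.32, 4.46], [0.12, 2], [-2.74, 2.74]. Speed limits (rad/s): [2.22, 2.22, 3.01, 3.01, 3.14, 3.14, 3.14].

INTERFACE

Orientations are given as a rotation vector (axis times angle).
In Python, from cell import observe, get_image, camera_params, sign_off, silhouettes, grasp_offset gives the robot as it stands. The module is installed in compiled form; this text tells all that it offers.
- The arm moves only by the tool jog_arm, never from a script. Its argument "motion" is a list that holds one entry, the list of rows, each a list of 7 numbers: the shift along the tool's x, y, z in m, then the turn, a rotation vector about the tool's x, y, z in rad, then the closure, from -1 (fully open) to 1 (shut), so that 0 is half open. In form: [[[dx, dy, dz, wx, wy, wz, hand], ...]]. A call has 1 to 10 rows; each row is the pose to reach, as a shift and turn from the pose commanded when the call began, along the tool's axes at that moment; what a row does not reach only later rows make up. A row lasts 1/12 s, in which the tool goes at most 41.7 mm and 7.16 degrees, less where a joint would pass 70% of its speed; a pose out of reach is approached as far as the arm can. A call with a gripper value outside its range is refused whole. The fingers move at their own pace and stop on an object; "force" is the grip in N (left out, the last holds). Time passes only in rows, so rows that repeat a pose let the fingers close. It gives the time, the measured TCP pose, the force, the opening and the grip force at its end, in the units of the state.
- observe(): the state, without advancing time (a new reading comes with each control period).
- get_image(name): name is "scene" or "top" or "wrist"; returns the picture (480x640x3 uint8, red, green, blue); there is no depth.
- camera_params(name): a dict with "vertical_fov" (degrees; the focal length in pixels is half the picture's height over the tangent of half this angle, whatever the lens; pixels are square), "cx", "cy" (the principal point, pixels), "dist_coeffs" ([k1, k2, p1, p2, k3] as OpenCV has them; the pictures are not rectified), "T" (4x4, takes a point from camera to world coordinates). Camera axes: x right, y down, z forward; pixel columns grow to the right and rows downward; lengths in m; the calibration is good to about 2 mm. A picture is of the moment at which its call begins: read the wrist's pose just before it. camera_params takes no time and is no camera call; for the wrist camera it gives the pose at the moment of the call.
- sign_off(): hands the job in; it is judged then, once.
Trained networks look in the newest picture that a camera, given by its name, has taken for a name from the list of things; names that differ only in an ending like _2 or _b are one class to them, and where a whole thing is asked for, a point or a joint stands for the part that bears it (a point fixed in the world has none). Each returns a list of dicts, best first, with "p" (0 to 1); they miss things now and then, are a little off and sometimes report something else, mostly with a low value. They report only what shows in the picture. A call takes as long as a camera call.
- silhouettes(query, camera): "mask" (480x640 bool, what is visible of it) and "pixel" ([column, row] in pixels, amid what is visible of it).
The state is a dict: "clock": time; "joints": joint angles; "dq": joint speeds; "joint_efforts": joint torques, N m; "position": TCP position; "ee_rot": TCP orientation; "force": force on the tool from outside, world axes, zero at the start; "ft_torque": the same for the moment, N m; "width": opening from 0.0 (shut) to 1.0 (fully open); "gripper_force": force on a finger pad.
Only numpy, scipy, OpenCV 4.12 (cv2) and the standard library are available. Lean on these libraries where they do the work, as an engineer would, in place of code of your own. Each camera call takes 0.05 s, during which the arm holds its last target. There are 200 camera calls.

TASK

Recharge the plant feeder: switch its isolator off, unscrew the hopper's lid and lay it flat, knob up, in the plywood tray, drop every plant-food cartridge on the table into the open hopper, and only then switch the isolator back on. Leave the lid in the tray and do not disturb the two plant pots or the clear sensor box.

Things in the scene. Friction and masses are not known exactly. Their poses are not given: they have to be found in the camera images.
- hopper: the feeder's hopper: a grey round tub, fixed to the table, 140 mm wide and 30 mm high at the foot, above it a threaded neck up to 73 mm; open inside 110 mm wide, from its floor at 6 mm to its rim at 73 mm. Origin: centre of its underside, on the table, z up. It may stand to the robot's left or right
- hopper_mouth (a point): centre of the hopper's mouth at its rim, 73 mm above the table
- lid: the hopper's black screw lid, loose, 147 mm wide, 45 mm high without its knob, 180 g. Origin: centre of the skirt's lower edge, z up. It starts screwed on, origin 34 mm above the table. It unscrews anticlockwise seen from above: about 225 degrees (3.9 rad) in all, rising 5.3 mm per rad, 20 mm in all; then it lifts off. Until then the thread holds it. It turns easily and stays where let go
- lid_knob (a point): middle of the lid's round knob, on the lid's axis, 67 mm above the lid's origin. The knob is 48 mm thick and 36 mm high; its top is 14 mm above this point. The lid has 2.5 mm of sideways play on the neck: pulled off-centre it can bind, so let go and grip again. Turning further than needed does no harm; do not turn it clockwise
- isolator: the feeder's rotary isolator: a grey box 120 x 120 x 50 mm, fixed to the table, with a black turning handle on top. Origin: centre of its underside, z up. The off mark (a dash) lies towards its -x side, the on mark (a dot) towards its -y side. It may stand to the robot's left or right
- handle (a joint): angle of the isolator's handle in rad: 0 is off, 1.57 is on, with stops at both ends; grows anticlockwise seen from above. At 0 the bar lies along the isolator's x axis. It stays where it is left and takes 0.12 N m to turn. Starts at on
- handle_grip (a point): on the handle's axis, middle of its grip bar, 82 mm above the table. The bar is 80 mm long, 18 mm wide and 32 mm high (from 62 to 94 mm above the table); the point's x axis lies along the bar, away from its pointing end (a white dash on top)
- tray: shallow square plywood tray, fixed, 190 x 190 mm outside, walls 5 mm thick and 14 mm high, floor 5 mm thick, empty. Origin: centre of its underside, z up
- cartridge1: a brown plant-food cartridge like a small square bottle, lying on its side: body 48 mm long and 30 x 30 mm across, then a round neck 21 mm thick and 16 mm long, 64 mm over all, 50 g. Origin at its middle, 15 mm above what it lies on; x points along its length to the neck. Two to four are present (an absent one reads None)
- cartridge2: a brown plant-food cartridge like a small square bottle, lying on its side: body 48 mm long and 30 x 30 mm across, then a round neck 21 mm thick and 16 mm long, 64 mm over all, 50 g. Origin at its middle, 15 mm above what it lies on; x points along its length to the neck. Two to four are present (an absent one reads None)
- cartridge3: a brown plant-food cartridge like a small square bottle, lying on its side: body 48 mm long and 30 x 30 mm across, then a round neck 21 mm thick and 16 mm long, 64 mm over all, 50 g. Origin at its middle, 15 mm above what it lies on; x points along its length to the neck. Two to four are present (an absent one reads None)
- cartridge4: a brown plant-food cartridge like a small square bottle, lying on its side: body 48 mm long and 30 x 30 mm across, then a round neck 21 mm thick and 16 mm long, 64 mm over all, 50 g. Origin at its middle, 15 mm above what it lies on; x points along its length to the neck. Two to four are present (an absent one reads None)
- plant_pot: bystander: purple pot with a seedling, 100 mm wide, pot 88 mm and plant 140 mm high, loose. Origin: centre of its underside
- pebble_pot: bystander: black pot with white pebbles, 100 mm wide, 118 mm high, loose. Origin: centre of its underside
- sensor_box: bystander: clear box with a circuit board and a small screen, 90 x 140 x 70 mm, loose. Origin: centre of its underside

How it is judged:
On the way, in this order (a step that is already met when the one before it is completed fails the run):
1. the isolator is switched off (handle within 0.17 rad of its off stop), the lid still on (value of joint handle below 0.17 rad and z of lid in the frame of hopper below 0.0462878 m), for 0.2 s.
2. with the isolator off, the lid is unscrewed and lifted clear of the hopper (value of joint handle below 0.17 rad and z of lid in the frame of hopper above 0.074 m), for 0.1 s.
3. with the isolator off, the lid lies flat, knob up, in the tray, let go (value of joint handle below 0.17 rad and horizontal distance between lid and tray below 0.035 m and z of lid in the frame of tray below 0.012 m and angle between lid's own z axis and vertical below 0.12 rad and linear speed of lid below 0.02 m/s and contact force between the fingers and lid below 0.1 N), for 0.3 s.
4. with the isolator still off, every cartridge is in the hopper (value of joint handle below 0.17 rad and horizontal distance between each of cartridge1, cartridge2, cartridge3, cartridge4 and hopper below 0.055 m and z of each of cartridge1, cartridge2, cartridge3, cartridge4 in the frame of hopper below 0.073 m), for 0.3 s.
5. the isolator is switched on (handle within 0.17 rad of its on stop) (value of joint handle above 1.4 rad), for 0.2 s.
At the end, for the whole second after the job is handed in: The isolator's handle is within 0.17 rad of its on stop; the lid lies knob up and flat (within 7 degrees) on the floor of the tray, its centre within 35 mm of the tray's; every cartridge present lies in the hopper, its middle below the rim; all at rest and let go (value of joint handle above 1.4 rad and horizontal distance between lid and tray below 0.035 m and z of lid in the frame of tray below 0.012 m and angle between lid's own z axis and vertical below 0.12 rad and linear speed of lid below 0.02 m/s and horizontal distance between each of cartridge1, cartridge2, cartridge3, cartridge4 and hopper below 0.055 m and z of each of cartridge1, cartridge2, cartridge3, cartridge4 in the frame of hopper below 0.073 m and linear speed of each of cartridge1, cartridge2, cartridge3, cartridge4 below 0.03 m/s); the robot touches nothing.
It fails at once if a plant pot or the sensor box is moved more than 30 mm or tipped (distance of any of plant_pot, pebble_pot, sensor_box from where it was at the start of the episode above 0.03 m or angle between any of plant_pot, pebble_pot, sensor_box's own z axis and vertical above 0.3 rad).
Of cartridge1, cartridge2, cartridge3, cartridge4 only 2 to 4 are there at a start; the rules pass over those that are not, and their reading is None.
At some moment in a run one of cartridge1, cartridge2, cartridge3, cartridge4 may be knocked a few centimetres aside while the robot is not near it.
It also fails if it takes over 210 s, if anything falls off the work surface, if the arm or the gripper's body presses on something with over 40 N, if the wrist force passes 120 N, or if a joint passes its speed limit or range.

## Working session

There is one attempt and no reset: what is moved stays moved. The work goes in short steps, Python scripts to look and compute and a tool call to move; the robot and the scene stay as the last step left them, time stands still between calls to the robot, and variables do not carry over. Pictures are saved under pics/ and viewed, at most 14 in all, crops included, and the job is handed in when it is done.

Besides the shell and the picture viewer there is one more tool, called after "Request:" in YAML: its name, and indented under it one key for each argument. jog_arm: Moves the arm, as the interface text tells. Its arguments: {"type":"object","properties":{"motion":{"type":"array"},"force":{"type":"number"}},"required":["motion"]}

```bash
mkdir -p pics; cat > h.py <<'E'
import numpy as np, cv2
from scipy.spatial.transform import Rotation as R
from cell import *
def K(c):
    f=240/np.tan(np.radians(c["vertical_fov"])/2); return np.array([[f,0,c["cx"]],[0,f,c["cy"]],[0,0,1.]])
def ray(c,px):
    d=np.array(c["dist_coeffs"],float)
    u=cv2.undistortPoints(np.array(px,float).reshape(-1,1,2),K(c),d).reshape(-1,2)
    T=np.array(c["T"]); return T[:3,3], np.c_[u,np.ones(len(u))]@T[:3,:3].T
def onplane(c,px,z):
    o,d=ray(c,px); return o+d*((z-o[2])/d[:,2])[:,None]
def snap(n,fn):
    c=camera_params(n); im=get_image(n); cv2.imwrite(f"pics/{fn}.png",im[:,:,::-1]); return c,im
def totool(p,yaw=None):
    s=observe(); r=R.from_rotvec(s["ee_rot"]); return r.inv().apply(np.array(p)-s["position"])
E
python3 - <<'E'
from h import *
s=observe();print(s["clock"],s["position"],s["ee_rot"],R.from_rotvec(s["ee_rot"]).as_matrix().round(2).tolist(),grasp_offset)
for n in("top","scene"):
    c,im=snap(n,n+"0");print(n,np.round(c["T"],3).tolist(),c["vertical_fov"])
    for q in("hopper","lid","isolator","handle","tray","cartridge1","plant_pot","pebble_pot","sensor_box"):
        for d in silhouettes(q,n)[:5]: print(q,round(d["p"],2),np.round(d["pixel"]),d["mask"].sum(),onplane(c,[d["pixel"]],0.03 if q!="cartridge1" else .015).round(3)[0])
E
```

```text
0.0 [ 0.20220138 -0.59086315  0.22593607] [-3.09749088e+00 -5.15430082e-01  6.24829174e-04] [[0.95, 0.32, -0.0], [0.32, -0.95, 0.0], [-0.0, -0.0, -1.0]] 0.0188
top [[-0.025, -0.996, 0.085, 0.48], [-1.0, 0.023, -0.021, 0.016], [0.019, -0.085, -0.996, 1.443], [0.0, 0.0, 0.0, 1.0]] 49.560225563728274
isolator 0.81 [199. 304.] 2157 [0.448 0.312 0.03 ]
handle 0.67 [194. 305.] 552 [0.447 0.325 0.03 ]
tray 0.74 [312. 239.] 4770 [0.618 0.001 0.03 ]
tray 0.27 [402. 283.] 2 [ 0.492 -0.242  0.03 ]
cartridge1 0.82 [281. 309.] 200 [0.429 0.089 0.015]
cartridge1 0.77 [345. 307.] 226 [ 0.432 -0.085  0.015]
cartridge1 0.73 [236. 239.] 243 [0.624 0.209 0.015]
cartridge1 0.65 [394. 233.] 248 [ 0.633 -0.229  0.015]
plant_pot 0.84 [160. 222.] 1226 [0.674 0.416 0.03 ]
pebble_pot 0.62 [462. 214.] 1110 [ 0.68  -0.419  0.03 ]
sensor_box 0.6 [309. 176.] 1815 [0.795 0.004 0.03 ]
sensor_box 0.59 [159. 220.] 1186 [0.68  0.421 0.03 ]
scene [[0.32, 0.794, -0.517, 1.277], [0.947, -0.275, 0.166, -0.197], [-0.01, -0.542, -0.84, 1.147], [0.0, 0.0, 0.0, 1.0]] 46.44853464765999
hopper 0.71 [185. 263.] 435 [ 0.565 -0.295  0.03 ]
lid 0.8 [172. 231.] 3227 [ 0.467 -0.308  0.03 ]
lid 0.52 [335. 309.] 3273 [ 0.786 -0.007  0.03 ]
isolator 0.61 [406. 162.] 2352 [0.453 0.306 0.03 ]
handle 0.75 [413. 149.] 583 [0.42  0.343 0.03 ]
tray 0.67 [311. 251.] 5881 [ 0.628 -0.009  0.03 ]
cartridge1 0.91 [399. 225.] 357 [0.62  0.219 0.015]
cartridge1 0.78 [256. 201.] 275 [ 0.435 -0.09   0.015]
cartridge1 0.7 [320. 180.] 324 [0.427 0.082 0.015]
cartridge1 0.6 [220. 284.] 376 [ 0.636 -0.232  0.015]
plant_pot 0.92 [485. 208.] 1806 [0.65  0.431 0.03 ]
pebble_pot 0.7 [138. 312.] 2060 [ 0.654 -0.417  0.03 ]
pebble_pot 0.4 [408. 158.] 2418 [0.443 0.318 0.03 ]
sensor_box 0.4 [483. 208.] 1790 [0.65  0.424 0.03 ]
```

View pics/top0.png

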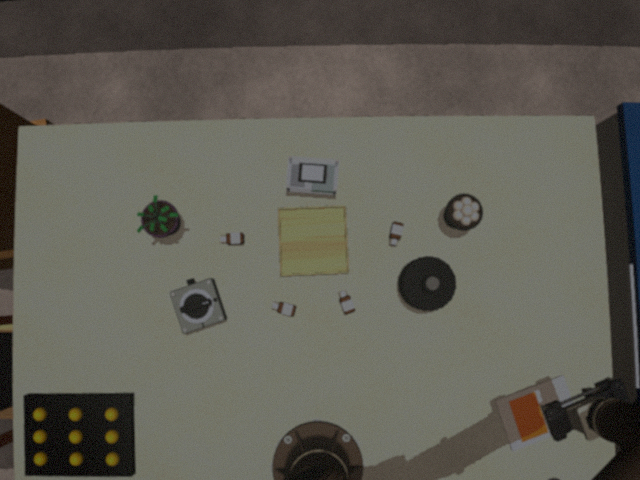

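View pics/scene0.png

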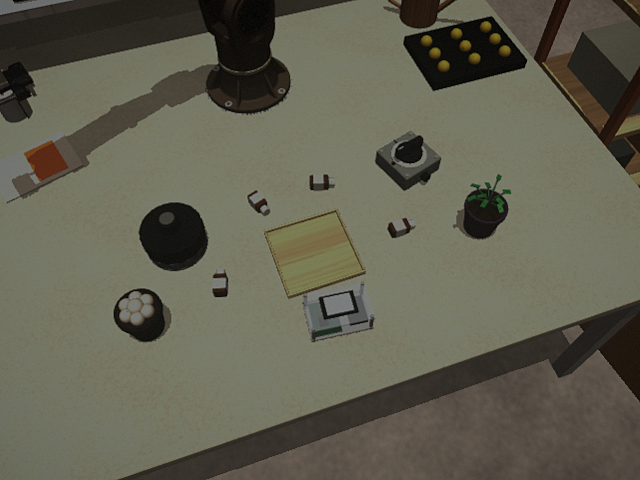

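Top view: lid (427,284) with knob (432,284), isolator (199,305), tray (313,241), and cartridges at (236,239), (285,309), (346,302), (396,234). I'll enlarge the isolator and measure the rest.

```bash
python3 - <<'E'
from h import *
c=camera_params("top"); im=cv2.imread("pics/top0.png")
a=cv2.resize(im[270:340,160:240],None,fx=7,fy=7,interpolation=3)
cv2.imwrite("pics/iso.png",cv2.convertScaleAbs(a,alpha=1.8))
get_image("top")
for d in silhouettes("isolator","top")[:1]:
    m=d["mask"].astype(np.uint8); q=cv2.findContours(m,0,2)[0][0]; rr=cv2.minAreaRect(q);print(rr)
    b=onplane(c,cv2.boxPoints(rr),.05);print(b.round(3).tolist(),b.mean(0))
for d in silhouettes("handle","top")[:1]:
    q=max(cv2.findContours(d["mask"].astype(np.uint8),0,2)[0],key=len);rr=cv2.minAreaRect(q);b=onplane(c,cv2.boxPoints(rr),.094);print("handle",b.round(3).tolist(),b.mean(0))
for d in silhouettes("tray","top")[:1]:
    q=max(cv2.findContours(d["mask"].astype(np.uint8),0,2)[0],key=len);rr=cv2.minAreaRect(q);b=onplane(c,cv2.boxPoints(rr),.014);print("tray",b.round(3).tolist(),b.mean(0))
print("lid",onplane(c,[[427,284]],.06),"knob",onplane(c,[[432,284]],.115))
for d in silhouettes("lid","top"):print("lidnet",d["p"],d["pixel"],d["mask"].sum())
for d in silhouettes("lid_knob","top"):print("knobnet",d["p"],d["pixel"],d["mask"].sum())
for d in silhouettes("cartridge1","top")[:4]:
    p=onplane(c,np.argwhere(d["mask"])[:,::-1],.02)[:,:2];ce=p.mean(0);w,v=np.linalg.eigh(np.cov((p-ce).T));print(ce.round(3),np.degrees(np.arctan2(v[1,1],v[0,1])).round())
E
```

```text
handle [[0.434, 0.351, 0.094], [0.489, 0.318, 0.094], [0.457, 0.263, 0.094], [0.401, 0.296, 0.094]] [0.44521141 0.30689139 0.094     ]
tray [[0.71, 0.095, 0.014], [0.715, -0.096, 0.014], [0.522, -0.099, 0.014], [0.518, 0.09, 0.014]] [ 0.61658414 -0.00210023  0.014     ]
lid [[ 0.48759771 -0.3038103   0.06      ]] knob [[ 0.48693979 -0.30408311  0.115     ]]
lidnet 0.71 [426.5, 279.5] 2429
knobnet 0.9 [426.9, 283.7] 2541
knobnet 0.53 [195.7, 306.6] 552
[0.433 0.082] 73.0
[ 0.632 -0.231] 165.0
[0.627 0.218] 92.0
[ 0.444 -0.089] -158.0
```

View pics/iso.png

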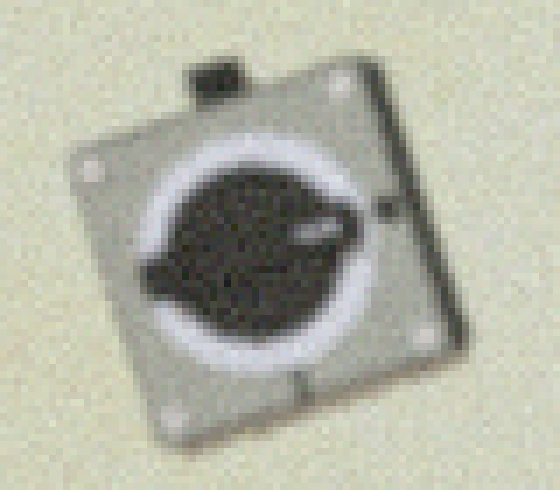

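Handle points to the right, at the on dot (385,207 in the crop). The off dash is at the bottom (302,385), so the isolator's yaw is about +16°. Next I move over the lid on the way to the isolator.

Request:
jog_arm:
  motion:
    - [[0.376,-0.179,-0.08,0,0,0,-1],[0.376,-0.179,-0.08,0,0,0,-1],[0.376,-0.179,-0.08,0,0,0,-1],[0.376,-0.179,-0.08,0,0,0,-1],[0.376,-0.179,-0.08,0,0,0,-1],[0.376,-0.179,-0.08,0,0,0,-1],[0.376,-0.179,-0.08,0,0,0,-1],[0.376,-0.179,-0.08,0,0,0,-1],[0.376,-0.179,-0.08,0,0,0,-1],[0.376,-0.179,-0.08,0,0,0,-1]]

```text
clock: 2.18
position: [0.4961, -0.3037, 0.306]
ee_rot: [3.099, 0.515, 0.001]
force: [1.5, -0.8, 0.2]
width: 0.998
gripper_force: 0.0
```

```bash
python3 - <<'E'
from h import *
s=observe();print(s["clock"],s["position"],s["ee_rot"],s["joints"])
c,im=snap("wrist","w1");print(np.round(c["T"],3).tolist(),c["vertical_fov"])
for q in("lid","lid_knob"):
  for d in silhouettes(q,"wrist")[:2]:print(q,d["p"],d["pixel"],d["mask"].sum())
E
```

```text
2.1833 [ 0.4960968  -0.30370339  0.30603417] [3.09860031e+00 5.15238057e-01 5.99230959e-04] [ 0.55083141  0.31725596 -0.12690061  1.55220981  0.04146005  1.27418535
 -0.82315067]
[[0.325, -0.908, -0.265, 0.568], [-0.946, -0.312, -0.091, -0.278], [0.001, 0.28, -0.96, 0.464], [0.0, 0.0, 0.0, 1.0]] 69.50347536545817
lid 0.61 [318.5, 211.8] 12450
lid_knob 0.9 [318.4, 213.1] 12442
```

View pics/w1.png

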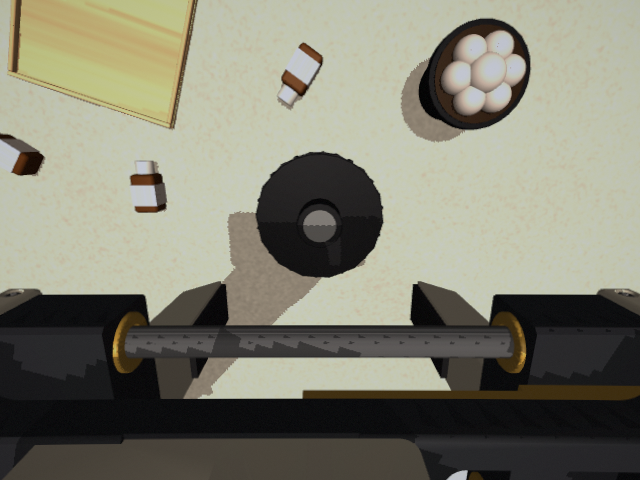

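The wrist view shows the lid at (320,214), its knob top at (320,227), and cartridges at (301,75) and (148,187).

```bash
python3 - <<'E'
from h import *
c=camera_params("wrist")
print("knob",onplane(c,[[320,227]],.115),"lidtop",onplane(c,[[320,214]],.079))
for d in silhouettes("cartridge1","wrist")[:4]:
    p=onplane(c,np.argwhere(d["mask"])[:,::-1],.02)[:,:2];ce=p.mean(0);w,v=np.linalg.eigh(np.cov((p-ce).T));print(d["p"],d["pixel"],ce.round(3),np.degrees(np.arctan2(v[1,1],v[0,1])).round(),d["mask"].sum())
p=onplane(c,[[289,97],[309,58],[146,165],[149,200]],.02);print(p.round(3))
E
```

```text
knob [[ 0.4918076  -0.30413062  0.115     ]] lidtop [[ 0.49806228 -0.30203837  0.079     ]]
0.94 [17.9, 157.1] [0.432 0.068] 84.0 1268
0.89 [297.8, 72.9] [ 0.636 -0.228] 168.0 1626
0.7 [145.6, 190.7] [ 0.445 -0.088] -166.0 1533
[[ 0.608 -0.225  0.02 ]
 [ 0.655 -0.234  0.02 ]
 [ 0.474 -0.081  0.02 ]
 [ 0.431 -0.093  0.02 ]]
```

Request:
jog_arm:
  motion:
    - [[0.073,-0.297,0,0,0,-0.76,-1],[0.073,-0.297,0,0,0,-0.76,-1],[0.073,-0.297,0,0,0,-0.76,-1],[0.073,-0.297,0,0,0,-0.76,-1],[0.073,-0.297,0,0,0,-0.76,-1],[0.073,-0.297,0,0,0,-0.76,-1],[0.073,-0.297,0,0,0,-0.76,-1],[0.073,-0.297,0,0,0,-0.76,-1],[0.073,-0.297,0,0,0,-0.76,-1],[0.073,-0.297,0,0,0,-0.76,-1]]

```text
clock: 3.22
position: [0.4676, -0.0018, 0.3053]
ee_rot: [2.687, 1.627, -0.001]
force: [-0.1, -0.3, -0.3]
width: 0.995
gripper_force: 0.0
```

Request:
jog_arm:
  motion:
    - [[0.265,-0.163,0.03,0,0,-0.76,-1],[0.265,-0.163,0.03,0,0,-0.76,-1],[0.265,-0.163,0.03,0,0,-0.76,-1],[0.265,-0.163,0.03,0,0,-0.76,-1],[0.265,-0.163,0.03,0,0,-0.76,-1],[0.265,-0.163,0.03,0,0,-0.76,-1],[0.265,-0.163,0.03,0,0,-0.76,-1],[0.265,-0.163,0.03,0,0,-0.76,-1],[0.265,-0.163,0.03,0,0,-0.76,-1],[0.265,-0.163,0.03,0,0,-0.76,-1]]

```text
clock: 4.05
position: [0.4472, 0.3085, 0.2744]
ee_rot: [1.893, 2.508, -0.003]
force: [-0.0, -0.4, -0.3]
width: 0.999
gripper_force: 0.0
```

```bash
python3 - <<'E'
from h import *
s=observe();print(s["clock"],s["position"],s["ee_rot"],s["joints"])
c,im=snap("wrist","w2")
for d in silhouettes("handle","wrist")[:1]:
    p=onplane(c,np.argwhere(d["mask"])[:,::-1],.08)[:,:2];ce=p.mean(0);w,v=np.linalg.eigh(np.cov((p-ce).T));print(d["p"],d["pixel"],ce.round(3),np.degrees(np.arctan2(v[1,1],v[0,1])).round(),w)
E
```

```text
4.05 [0.44715692 0.3084906  0.2743891 ] [ 1.89258646  2.50753104 -0.0025251 ] [-0.18499363  0.34848079 -0.6890169   1.65921656  0.23346257  1.21959097
 -0.64805864]
0.8 [318.8, 213.4] [0.445 0.315] 105.0 [0.00023565 0.00038097]
```

View pics/w2.png

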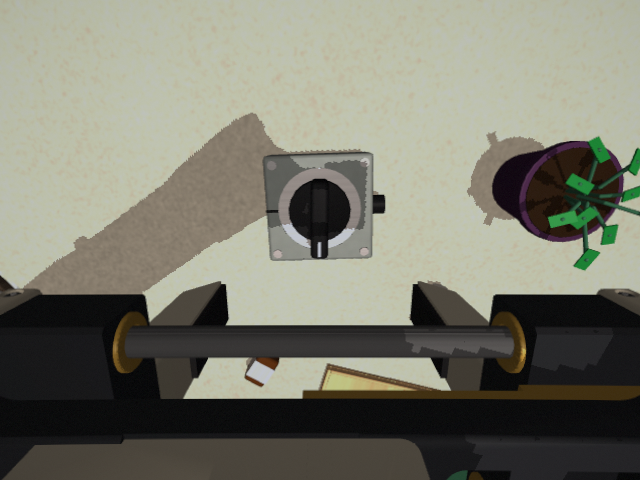

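```bash
python3 - <<'E'
from h import *
c=camera_params("wrist"); p=onplane(c,[[319.5,179],[319,257]],.094);print(p,p.mean(0),totool(p.mean(0)),totool(p[0])-totool(p[1]))
print(totool(onplane(c,[[313,208]],.05)[0]))
E
```

```text
[[0.4365477  0.34881268 0.094     ]
 [0.45774672 0.27226487 0.094     ]] [0.44714721 0.31053877 0.094     ] [0.00379892 0.00060866 0.18083435] [ 0.07942793  0.00038937 -0.00013405]
[ 0.00720798 -0.00632756  0.22483214]
```

Request:
jog_arm:
  motion:
    - [[0.004,0.0005,0.1,0,0,0,-1],[0.004,0.0005,0.205,0,0,0,-1],[0.004,0.0005,0.205,0,0,0,-1],[0.004,0.0005,0.205,0,0,0,-1],[0.004,0.0005,0.205,0,0,0,-1],[0.004,0.0005,0.205,0,0,0,-1],[0.004,0.0005,0.205,0,0,0,1],[0.004,0.0005,0.205,0,0,0,1],[0.004,0.0005,0.205,0,0,0,1],[0.004,0.0005,0.205,0,0,0,1]]
  force: 25

```text
clock: 4.98
position: [0.447, 0.3144, 0.0728]
ee_rot: [1.891, 2.507, 0.006]
force: [0.4, -0.1, 0.2]
width: 0.759
gripper_force: 0.0
```

Request:
jog_arm:
  motion:
    - [[0,0,0,0,0,0,1],[0,0,0,0,0,0,1],[0,0,0,0,0,0,1],[0,0,0,0,0,0,1],[0,0,0,0,0,0,1],[0,0,0,0,0,0,1]]

```text
clock: 5.48
position: [0.4454, 0.3136, 0.0703]
ee_rot: [-1.891, -2.509, 0.0]
force: [-0.4, 0.5, -0.1]
width: 0.325
gripper_force: 0.0
```

Request:
jog_arm:
  motion:
    - [[0,0,0,0,0,0,1],[0,0,0,0,0,0,1],[0,0,0,0,0,0,1],[0,0,0,0,0,0.1,1],[0,0,0,0,0,0.2,1],[0,0,0,0,0,0.3,1],[0,0,0,0,0,0.4,1],[0,0,0,0,0,0.5,1],[0,0,0,0,0,0.6,1],[0,0,0,0,0,0.7,1]]

```text
clock: 6.32
position: [0.4462, 0.3138, 0.0703]
ee_rot: [2.641, 1.701, 0.002]
force: [3.4, 0.5, -4.0]
width: 0.193
gripper_force: 25.0
```

Request:
jog_arm:
  motion:
    - [[0,0,0,0,0,0.1,1],[0,0,0,0,0,0.2,1],[0,0,0,0,0,0.3,1],[0,0,0,0,0,0.4,1],[0,0,0,0,0,0.5,1],[0,0,0,0,0,0.6,1],[0,0,0,0,0,0.7,1],[0,0,0,0,0,0.8,1],[0,0,0,0,0,0.88,1],[0,0,0,0,0,0.88,1]]

```text
clock: 7.15
position: [0.4463, 0.3132, 0.0703]
ee_rot: [3.113, 0.416, 0.002]
force: [5.3, -2.4, -2.1]
width: 0.196
gripper_force: 25.7
```

Request:
jog_arm:
  motion:
    - [[0,0,0,0,0,0,1],[0,0,0,0,0,0,1],[0,0,0,0,0,0,-1],[0,0,0,0,0,0,-1],[0,0,0,0,0,0,-1],[0,0,0,0,0,0,-1],[0,0,-0.04,0,0,0,-1],[0,0,-0.08,0,0,0,-1],[0,0,-0.15,0,0,0,-1],[0,0,-0.2,0,0,0,-1]]

```text
clock: 7.98
position: [0.4446, 0.3135, 0.2354]
ee_rot: [3.113, 0.423, -0.001]
force: [1.3, 0.7, -0.3]
width: 0.728
gripper_force: 0.0
```

```bash
python3 - <<'E'
from h import *
s=observe();print(s["clock"],s["position"],s["ee_rot"],s["joints"])
c,im=snap("wrist","w3")
cv2.imwrite("pics/w3c.png",im[100:300,170:470,::-1])
E
```

```text
7.9833 [0.44464088 0.31348134 0.23543088] [ 3.11282694e+00  4.23410651e-01 -1.47265629e-03] [-0.55643556  0.30936352 -0.20137864  1.74531898  0.06806064  1.09455276
 -2.0801966 ]
```

View pics/w3c.png

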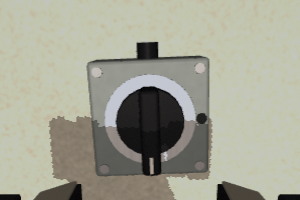

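The handle is off: the dash now points to the off side at (152,165 in the crop), away from the dot. Now to the lid.

Request:
jog_arm:
  motion:
    - [[-0.053,0.307,-0.06,0,0,0.67,-1],[-0.053,0.307,-0.06,0,0,0.67,-1],[-0.053,0.307,-0.06,0,0,0.67,-1],[-0.053,0.307,-0.06,0,0,0.67,-1],[-0.053,0.307,-0.06,0,0,0.67,-1],[-0.053,0.307,-0.06,0,0,0.67,-1],[-0.053,0.307,-0.06,0,0,0.67,-1],[-0.053,0.307,-0.06,0,0,0.67,-1],[-0.053,0.307,-0.06,0,0,0.67,-1],[-0.053,0.307,-0.06,0,0,0.67,-1]]

```text
clock: 8.87
position: [0.4762, 0.0024, 0.2939]
ee_rot: [-3.078, 0.629, -0.001]
force: [-0.2, 0.2, -0.4]
width: 0.998
gripper_force: 0.0
```

Request:
jog_arm:
  motion:
    - [[0.135,0.276,0,0,0,0.67,-1],[0.135,0.276,0,0,0,0.67,-1],[0.135,0.276,0,0,0,0.67,-1],[0.135,0.276,0,0,0,0.67,-1],[0.135,0.276,0,0,0,0.67,-1],[0.135,0.276,0,0,0,0.67,-1],[0.135,0.276,0,0,0,0.67,-1],[0.135,0.276,0,0,0,0.67,-1],[0.135,0.276,0,0,0,0.67,-1],[0.135,0.276,0,0,0,0.67,-1]]

```text
clock: 9.7
position: [0.4934, -0.3021, 0.2928]
ee_rot: [-2.702, 1.601, 0.002]
force: [1.0, 1.0, -0.0]
width: 1.0
gripper_force: 0.0
```

```bash
python3 - <<'E'
from h import *
s=observe();print(s["clock"],s["position"],s["ee_rot"],s["joints"],s["dq"].round(2))
c,im=snap("wrist","w4")
g=cv2.cvtColor(im,6)
for d in silhouettes("lid","wrist")[:1]:
    m=d["mask"].astype(np.uint8); (x,y),r=cv2.minEnclosingCircle(max(cv2.findContours(m,0,2)[0],key=len)); print(d["p"],x,y,r)
    e=onplane(c,[[x,y]],.07);print(e,totool(e[0]))
cr=cv2.medianBlur(g,3)
k=((cr>50)*m); n,l,st,ce=cv2.connectedComponentsWithStats(k.astype(np.uint8)); 
for i in range(1,n):
    if st[i,4]>150: p=onplane(c,[ce[i]],.115); print(st[i],ce[i],p,totool(p[0]))
cv2.imwrite("pics/w4c.png",cv2.convertScaleAbs(im[130:310,220:420,::-1],alpha=2))
E
```

```text
9.7 [ 0.49340612 -0.30213255  0.2927558 ] [-2.70226297e+00  1.60139121e+00  2.40094555e-03] [ 0.18582957  0.31664699  0.36845802  1.61151001 -0.11946564  1.23718194
 -2.06379747] [-0.03 -0.02 -0.03  0.02 -0.    0.   -0.01]
0.78 322.2847900390625 208.8890380859375 66.54505920410156
[[ 0.49247792 -0.30782301  0.07      ]] [0.00612064 0.00470139 0.22312008]
[306 204  35  34 934] [323.28479657 220.2366167 ] [[ 0.49051736 -0.30543268  0.115     ]] [0.00300571 0.00524776 0.17812501]
```

View pics/w4c.png

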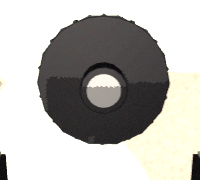

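The knob top is at (323,220) in the full picture, giving a world position of (0.4905, -0.3055). I'll descend and grip it.

Request:
jog_arm:
  motion:
    - [[0.003,0.005,0.08,0,0,0,-1],[0.003,0.005,0.16,0,0,0,-1],[0.003,0.005,0.208,0,0,0,-1],[0.003,0.005,0.208,0,0,0,-1],[0.003,0.005,0.208,0,0,0,-1],[0.003,0.005,0.208,0,0,0,-1],[0.003,0.005,0.208,0,0,0,1],[0.003,0.005,0.208,0,0,0,1],[0.003,0.005,0.208,0,0,0,1],[0.003,0.005,0.208,0,0,0,1]]
  force: 30

```text
clock: 10.63
position: [0.4907, -0.3076, 0.0866]
ee_rot: [-2.703, 1.6, -0.002]
force: [0.5, 0.6, 0.8]
width: 0.76
gripper_force: 0.0
```

Request:
jog_arm:
  motion:
    - [[0,0,0,0,0,0,1],[0,0,0,0,0,0,1],[0,0,0,0,0,0,1],[0,0,0,0,0,0,1],[0,0,0,0,0,0,1],[0,0,0,0,0,0,1]]

```text
clock: 11.13
position: [0.4902, -0.3082, 0.0859]
ee_rot: [-2.702, 1.602, -0.001]
force: [-0.2, 0.5, 3.1]
width: 0.516
gripper_force: 30.0
```

Request:
jog_arm:
  motion:
    - [[0,0,-0.0005,0,0,-0.11,1],[0,0,-0.001,0,0,-0.22,1],[0,0,-0.0017,0,0,-0.33,1],[0,0,-0.0023,0,0,-0.44,1],[0,0,-0.0029,0,0,-0.55,1],[0,0,-0.0035,0,0,-0.66,1],[0,0,-0.004,0,0,-0.77,1],[0,0,-0.0046,0,0,-0.88,1],[0,0,-0.0052,0,0,-0.99,1],[0,0,-0.0058,0,0,-1.1,1]]

```text
clock: 11.97
position: [0.4909, -0.3077, 0.0917]
ee_rot: [-3.141, -0.055, -0.002]
force: [2.4, 2.0, 1.1]
width: 0.521
gripper_force: 30.0
```

Request:
jog_arm:
  motion:
    - [[0,0,-0.0005,0,0,-0.11,1],[0,0,-0.001,0,0,-0.22,1],[0,0,-0.0017,0,0,-0.33,1],[0,0,-0.0023,0,0,-0.44,1],[0,0,-0.0029,0,0,-0.55,1],[0,0,-0.0035,0,0,-0.66,1],[0,0,-0.004,0,0,-0.77,1],[0,0,-0.0046,0,0,-0.88,1],[0,0,-0.0052,0,0,-0.99,1],[0,0,-0.0058,0,0,-1.1,1]]

```text
clock: 12.8
position: [0.4907, -0.3069, 0.0975]
ee_rot: [-2.648, -1.688, -0.003]
force: [2.0, 4.1, 1.2]
width: 0.516
gripper_force: 30.0
```

Request:
jog_arm:
  motion:
    - [[0,0,-0.0005,0,0,-0.11,1],[0,0,-0.001,0,0,-0.22,1],[0,0,-0.0017,0,0,-0.33,1],[0,0,-0.0023,0,0,-0.44,1],[0,0,-0.0029,0,0,-0.55,1],[0,0,-0.0035,0,0,-0.66,1],[0,0,-0.004,0,0,-0.77,1],[0,0,-0.0046,0,0,-0.88,1],[0,0,-0.0052,0,0,-0.99,1],[0,0,-0.0058,0,0,-1.1,1]]

```text
clock: 13.63
position: [0.4899, -0.3071, 0.1031]
ee_rot: [-1.376, -2.823, -0.002]
force: [-0.6, 3.7, 3.1]
width: 0.518
gripper_force: 30.0
```

```bash
python3 -c "
from h import *
s=observe();print(s['joints'],s['position'],s['ee_rot'],s['force'],s['ft_torque'])"
```

```text
[ 0.8628979   0.55852302 -0.56388145  1.79283173  0.36893754  0.89787092
  0.79796736] [ 0.48993071 -0.30705175  0.1031336 ] [-1.37565876e+00 -2.82338305e+00 -1.89503947e-03] [-0.60142552  3.65946184  3.10084607] [ 0.98987982 -0.14669481 -0.67216301]
```

Request:
jog_arm:
  motion:
    - [[0,0,-0.0005,0,0,-0.11,1],[0,0,-0.001,0,0,-0.22,1],[0,0,-0.0017,0,0,-0.33,1],[0,0,-0.0023,0,0,-0.44,1],[0,0,-0.0029,0,0,-0.55,1],[0,0,-0.0035,0,0,-0.66,1],[0,0,-0.004,0,0,-0.77,1],[0,0,-0.0046,0,0,-0.88,1],[0,0,-0.0052,0,0,-0.99,1],[0,0,-0.0052,0,0,-0.99,1]]

```text
clock: 14.47
position: [0.4901, -0.308, 0.1085]
ee_rot: [-0.132, 3.138, 0.001]
force: [-0.8, 0.9, 5.6]
width: 0.517
gripper_force: 30.0
```

Request:
jog_arm:
  motion:
    - [[0,0,-0.002,0,0,0,1],[0,0,-0.004,0,0,0,1],[0,0,-0.006,0,0,0,1],[0,0,-0.008,0,0,0,1],[0,0,-0.01,0,0,0,1]]

```text
clock: 14.88
position: [0.4899, -0.3083, 0.1184]
ee_rot: [0.122, -3.139, 0.0]
force: [0.6, -0.2, -0.1]
width: 0.518
gripper_force: 30.0
```

Request:
jog_arm:
  motion:
    - [[0,0,-0.03,0,0,0,1],[0,0,-0.06,0,0,0,1],[0,0,-0.09,0,0,0,1],[0,0,-0.1,0,0,0,1],[0,0,-0.1,0,0,0,1]]

```text
clock: 15.3
position: [0.4916, -0.3087, 0.2212]
ee_rot: [-0.122, 3.135, -0.005]
force: [1.7, -0.1, -1.8]
width: 0.515
gripper_force: 30.0
```

Request:
jog_arm:
  motion:
    - [[-0.015,0.03,0,0,0,0.08,1],[-0.03,0.06,0,0,0,0.16,1],[-0.045,0.09,0,0,0,0.24,1],[-0.06,0.12,0,0,0,0.32,1],[-0.075,0.15,0,0,0,0.4,1],[-0.09,0.18,0,0,0,0.48,1],[-0.105,0.21,0,0,0,0.56,1],[-0.12,0.24,0,0,0,0.64,1],[-0.135,0.27,0,0,0,0.7,1],[-0.15,0.295,0,0,0,0.7,1]]

```text
clock: 16.13
position: [0.616, 0.0, 0.2165]
ee_rot: [-0.965, -2.988, 0.001]
force: [1.1, 1.8, -1.2]
width: 0.519
gripper_force: 30.0
```

```bash
python3 - <<'E'
from h import *
s=observe();print(s["clock"],s["position"],s["ee_rot"],s["joints"],s["force"])
c,im=snap("scene","s2")
c,im=snap("wrist","w5")
for q in("tray",):
  for d in silhouettes(q,"wrist")[:1]: print(d["p"],d["pixel"],onplane(c,[d["pixel"]],0.01))
E
```

```text
16.1333 [6.15997171e-01 1.84909679e-05 2.16469274e-01] [-9.64777011e-01 -2.98771674e+00  1.33610493e-03] [ 0.38644817  0.53149341 -0.71904358  1.56339034  0.36767246  1.18848999
  0.54263417] [ 1.07128101  1.77746588 -1.24328626]
0.74 [310.4, 144.1] [[0.55149825 0.04491915 0.01      ]]
```

View pics/s2.png

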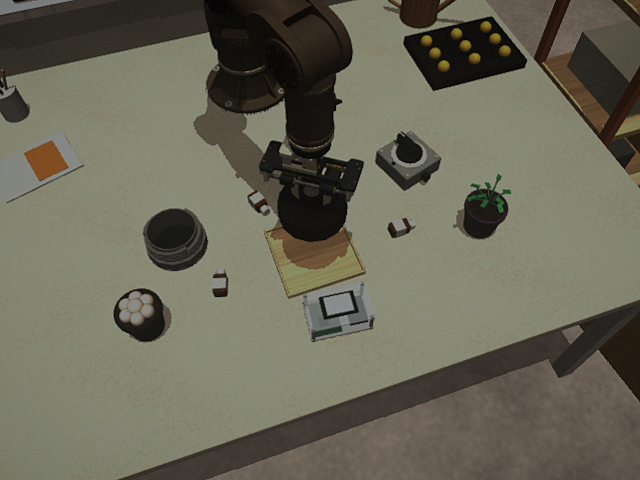

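View pics/w5.png

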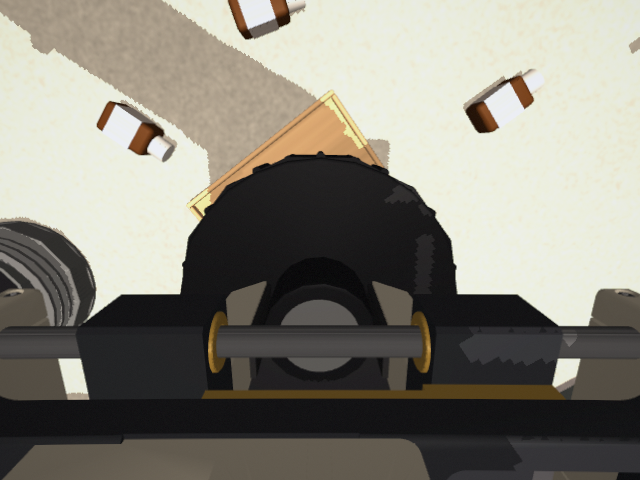

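The lid is held level above the tray in both views. The hopper at (175,238) in the scene view is open. I'll lower the lid.

Request:
jog_arm:
  motion:
    - [[0,0,0.035,0,0,0,1],[0,0,0.07,0,0,0,1],[0,0,0.1,0,0,0,1],[0,0,0.12,0,0,0,1],[0,0,0.135,0,0,0,1],[0,0,0.145,0,0,0,1],[0,0,0.15,0,0,0,1],[0,0,0.154,0,0,0,1],[0,0,0.156,0,0,0,1],[0,0,0.158,0,0,0,1]]

```text
clock: 17.12
position: [0.617, -0.0025, 0.0608]
ee_rot: [0.961, 2.99, 0.0]
force: [-0.2, -0.3, -1.1]
width: 0.516
gripper_force: 30.0
```

Request:
jog_arm:
  motion:
    - [[0,0,0.001,0,0,0,1],[0,0,0.002,0,0,0,1],[0,0,0.003,0,0,0,1],[0,0,0.003,0,0,0,-1],[0,0,0.003,0,0,0,-1],[0,0,0.003,0,0,0,-1],[0,0,0.003,0,0,0,-1],[0,0,0.003,0,0,0,-1],[0,0,0.003,0,0,0,-1],[0,0,0.003,0,0,0,-1]]

```text
clock: 17.95
position: [0.6165, -0.0024, 0.0573]
ee_rot: [0.961, 2.991, 0.0]
force: [0.6, -0.2, -1.0]
width: 0.971
gripper_force: 0.0
```

Request:
jog_arm:
  motion:
    - [[0,0,-0.03,0,0,0,-1],[0,0,-0.07,0,0,0,-1],[0,0,-0.11,0,0,0,-1],[0,0,-0.15,0,0,0,-1],[0,0,-0.19,0,0,0,-1],[0,0,-0.23,0,0,0,-1],[0,0,-0.23,0,0,0,-1],[0,0,-0.23,0,0,0,-1]]

```text
clock: 18.62
position: [0.6177, -0.0018, 0.29]
ee_rot: [0.96, 2.986, 0.003]
force: [-0.9, 0.1, -0.4]
width: 1.0
gripper_force: 0.0
```

```bash
python3 - <<'E'
from h import *
s=observe();print(s["clock"],s["position"],s["ee_rot"],s["joints"],s["force"])
c,im=snap("wrist","w6")
for d in silhouettes("cartridge1","wrist")[:5]:
    p=onplane(c,np.argwhere(d["mask"])[:,::-1],.02)[:,:2];ce=p.mean(0);w,v=np.linalg.eigh(np.cov((p-ce).T));print(d["p"],d["pixel"],ce.round(3),np.degrees(np.arctan2(v[1,1],v[0,1])).round(),d["mask"].sum())
E
```

```text
18.6167 [ 0.61765566 -0.00182758  0.28998184] [9.59809963e-01 2.98630930e+00 2.54150202e-03] [ 0.39897161  0.47898336 -0.73972409  1.45662543  0.32730172  1.32661962
  0.5867904 ] [-0.92375066  0.12266056 -0.42240839]
0.75 [168.3, 129.4] [ 0.444 -0.088] -157.0 1778
0.62 [278.7, 24.1] [0.433 0.08 ] 73.0 2062
0.56 [478.2, 102.5] [0.626 0.218] 88.0 1828
0.46 [175.3, 290.3] [ 0.603 -0.221] 92.0 92
```

View pics/w6.png

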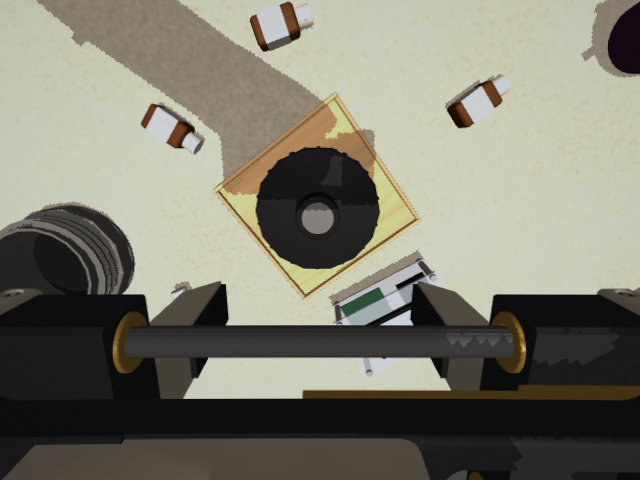

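The lid lies flat and centred in the tray at (318,210). The cartridges are undisturbed. Next is cartridge A at (0.444,-0.088).

Request:
jog_arm:
  motion:
    - [[0.092,-0.173,0.05,0,0,1.2,-1],[0.092,-0.173,0.05,0,0,1.2,-1],[0.092,-0.173,0.05,0,0,1.2,-1],[0.092,-0.173,0.05,0,0,1.2,-1],[0.092,-0.173,0.05,0,0,1.2,-1],[0.092,-0.173,0.1,0,0,1.2,-1],[0.092,-0.173,0.1,0,0,1.2,-1],[0.092,-0.173,0.1,0,0,1.2,-1],[0.092,-0.173,0.1,0,0,1.2,-1],[0.092,-0.173,0.1,0,0,1.2,-1]]

```text
clock: 19.55
position: [0.4393, -0.0895, 0.1854]
ee_rot: [-2.487, -1.915, 0.004]
force: [-0.0, 0.5, -0.2]
width: 1.001
gripper_force: 0.0
```

Request:
jog_arm:
  motion:
    - [[0,0,0,0,0,0.97,-1],[0,0,0,0,0,0.97,-1],[0,0,0,0,0,0.97,-1],[0,0,0,0,0,0.97,-1],[0,0,0,0,0,0.97,-1],[0,0,0,0,0,0.97,-1],[0,0,0,0,0,0.97,-1],[0,0,0,0,0,0.97,-1],[0,0,0,0,0,0.97,-1],[0,0,0,0,0,0.97,-1]]

```text
clock: 20.38
position: [0.4399, -0.0893, 0.1861]
ee_rot: [-3.092, -0.552, 0.004]
force: [0.5, 0.3, -0.2]
width: 1.0
gripper_force: 0.0
```

```bash
cat > cart.py <<'E'
from h import *
def cart(show=None):
    s=observe();print(s["clock"],s["position"].round(4),s["ee_rot"].round(3),s["joints"].round(2))
    print("tool x deg",np.degrees(np.arctan2(*R.from_rotvec(s["ee_rot"]).as_matrix()[1::-1,0])).round(1))
    c,im=snap("wrist",show or "tmp")
    for d in silhouettes("cartridge1","wrist")[:5]:
        # top face at z=.03 dominates the view; neck hidden lower
        q=max(cv2.findContours(d["mask"].astype(np.uint8),0,2)[0],key=len)
        w=onplane(c,q.reshape(-1,2),.022)[:,:2].astype(np.float32); ce,sz,_=cv2.minAreaRect(w); b=cv2.boxPoints(cv2.minAreaRect(w))
        e=max((b[1]-b[0],b[2]-b[1]),key=np.linalg.norm); an=np.degrees(np.arctan2(e[1],e[0]))%180
        t=totool([*ce,0.008]); print(round(d["p"],2),np.round(d["pixel"]),"world",np.round(ce,3),"size",np.round(sz,3),"axis",an.round(),"tool",t.round(4))
E
python3 -c "
from cart import *
cart('w7')"
```

```text
20.3833 [ 0.4399 -0.0893  0.1861] [-3.092 -0.552  0.004] [ 0.4   0.22 -0.37  2.01  0.1   0.93 -1.24]
tool x deg 20.2
0.97 [320. 223.] world [ 0.446 -0.087] size [0.068 0.031] axis 20.0 tool [0.0064 0.0002 0.1786]
0.96 [144. 171.] world [0.434 0.081] size [0.07  0.041] axis 77.0 tool [ 0.0531 -0.1614  0.1786]
0.8 [557.  68.] world [ 0.631 -0.229] size [0.042 0.073] axis 166.0 tool [0.1308 0.1968 0.1783]
```

View pics/w7.png

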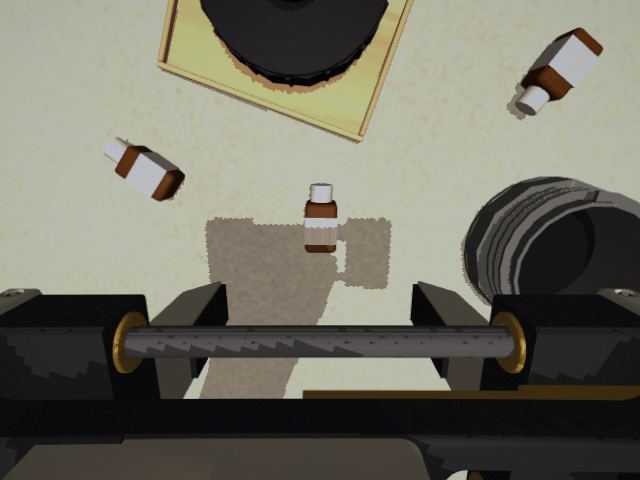

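Cartridge A is upright in view at (320,223), neck up, aligned with the gripper and the right size. I'll grip it.

Request:
jog_arm:
  motion:
    - [[0.001,0,0.04,0,0,0,-1],[0.001,0,0.08,0,0,0,-1],[0.001,0,0.12,0,0,0,-1],[0.001,0,0.155,0,0,0,-1],[0.001,0,0.176,0,0,0,-1],[0.001,0,0.176,0,0,0,-1],[0.001,0,0.176,0,0,0,1],[0.001,0,0.176,0,0,0,1],[0.001,0,0.176,0,0,0,1],[0.001,0,0.176,0,0,0,1]]
  force: 15

```text
clock: 21.32
position: [0.443, -0.0893, 0.0127]
ee_rot: [3.093, 0.546, 0.004]
force: [-0.6, -0.1, -0.2]
width: 0.758
gripper_force: 0.0
```

Request:
jog_arm:
  motion:
    - [[0,0,0,0,0,0,1],[0,0,0,0,0,0,1],[0,0,0,0,0,0,1],[0,0,0,0,0,0,1],[0,0,0,0,0,0,1],[0,0,0,0,0,0,1],[0,0,-0.04,0,0,0,1],[0,0,-0.08,0,0,0,1],[0,0,-0.12,0,0,0,1],[0,0,-0.14,0,0,0,1]]

```text
clock: 22.15
position: [0.4432, -0.0888, 0.1552]
ee_rot: [3.093, 0.547, 0.006]
force: [1.7, -0.8, -0.6]
width: 0.324
gripper_force: 15.0
```

Request:
jog_arm:
  motion:
    - [[-0.033,0.221,0,0,0,0,1],[-0.033,0.221,0,0,0,0,1],[-0.033,0.221,0,0,0,0,1],[-0.033,0.221,0,0,0,0,1],[-0.033,0.221,0,0,0,0,1],[-0.033,0.221,0,0,0,0,1],[-0.033,0.221,0,0,0,0,1],[-0.033,0.221,0.03,0,0,0,1],[-0.033,0.221,0.06,0,0,0,1],[-0.033,0.221,0.06,0,0,0,1]]

```text
clock: 22.98
position: [0.4832, -0.3055, 0.0864]
ee_rot: [-3.088, -0.547, 0.01]
force: [-0.8, -0.1, -0.4]
width: 0.322
gripper_force: 15.0
```

```bash
python3 - <<'E'
from h import *
s=observe();print(s["clock"],s["position"].round(4)); c,im=snap("wrist","w8");get_image("top")
E
```

```text
22.9833 [ 0.4832 -0.3055  0.0864]
```

View pics/w8.png

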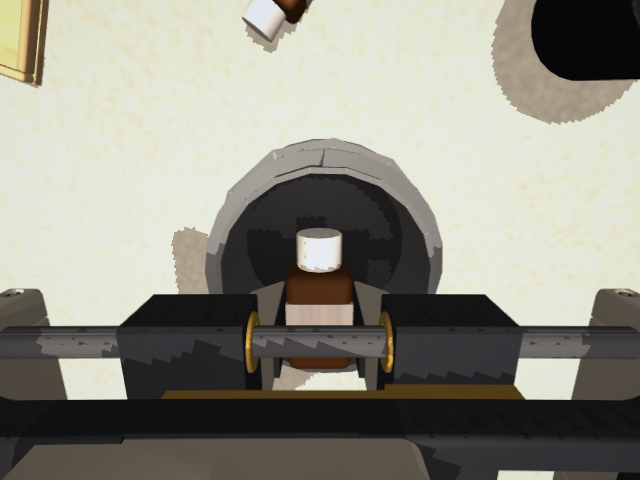

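Cartridge A is held over the open mouth, centred at column 320. I'll lower it inside and release.

Request:
jog_arm:
  motion:
    - [[0.003,0,0.015,0,0,0,1],[0.003,0,0.03,0,0,0,1],[0.003,0,0.04,0,0,0,1],[0.003,0,0.04,0,0,0,0.1],[0.003,0,0.04,0,0,0,0.1],[0.003,0,0.04,0,0,0,0.1],[0.003,0,0.02,0,0,0,0.1],[0.003,0,-0.02,0,0,0,0.1],[0.003,0,-0.06,0,0,0,-1],[0.003,0,-0.1,0,0,0,-1]]

```text
clock: 23.92
position: [0.4893, -0.3067, 0.1941]
ee_rot: [3.093, 0.547, 0.001]
force: [1.0, -0.8, 0.5]
width: 0.552
gripper_force: 0.0
```

Request:
jog_arm:
  motion:
    - [[0.16,-0.025,0,0,0,0.593,-1],[0.16,-0.025,0,0,0,0.593,-1],[0.16,-0.025,0,0,0,0.593,-1],[0.16,-0.025,0,0,0,0.593,-1],[0.16,-0.025,0,0,0,0.593,-1],[0.16,-0.025,0,0,0,0.593,-1],[0.16,-0.025,0,0,0,0.593,-1],[0.16,-0.025,0,0,0,0.593,-1]]

```text
clock: 24.58
position: [0.6302, -0.23, 0.1919]
ee_rot: [3.118, -0.379, 0.0]
force: [0.6, 0.7, -0.4]
width: 0.997
gripper_force: 0.0
```

```bash
python3 -c "
from cart import *
cart('w9')"
```

```text
24.5833 [ 0.6302 -0.23    0.1919] [ 3.118 -0.379  0.   ] [ 0.37  0.54 -0.15  1.48  0.09  1.12 -1.62]
tool x deg -13.9
0.79 [320. 219.] world [ 0.632 -0.231] size [0.031 0.066] axis 166.0 tool [0.0019 0.0002 0.1839]
0.54 [405. 322.] world [ 0.506 -0.292] size [0.009 0.013] axis 106.0 tool [-0.1055  0.0899  0.1839]
```

Request:
jog_arm:
  motion:
    - [[0.007,0,0.04,0,0,0,-1],[0.007,0,0.08,0,0,0,-1],[0.007,0,0.12,0,0,0,-1],[0.007,0,0.16,0,0,0,-1],[0.007,0,0.182,0,0,0,-1],[0.007,0,0.182,0,0,0,-1],[0.007,0,0.182,0,0,0,1],[0.007,0,0.182,0,0,0,1],[0.007,0,0.182,0,0,0,1],[0.007,0,0.182,0,0,0,1]]
  force: 15

```text
clock: 25.52
position: [0.6394, -0.2309, 0.0118]
ee_rot: [3.118, -0.381, 0.006]
force: [-0.6, 0.3, -0.1]
width: 0.759
gripper_force: 0.0
```

Request:
jog_arm:
  motion:
    - [[0,0,0,0,0,0,1],[0,0,0,0,0,0,1],[0,0,0,0,0,0,1],[0,0,0,0,0,0,1],[0,0,0,0,0,0,1],[0,0,0,0,0,0,1],[0,0,-0.04,0,0,0,1],[0,0,-0.08,0,0,0,1],[0,0,-0.12,0,0,0,1],[0,0,-0.14,0,0,0,1]]

```text
clock: 26.35
position: [0.6399, -0.2308, 0.1545]
ee_rot: [3.118, -0.381, 0.009]
force: [1.3, -0.5, 0.1]
width: 0.322
gripper_force: 15.0
```

Request:
jog_arm:
  motion:
    - [[-0.117,0.114,0,0,0,-0.59,1],[-0.117,0.114,0,0,0,-0.59,1],[-0.117,0.114,0,0,0,-0.59,1],[-0.117,0.114,0,0,0,-0.59,1],[-0.117,0.114,0,0,0,-0.59,1],[-0.117,0.114,0,0,0,-0.59,1],[-0.117,0.114,0.02,0,0,-0.59,1],[-0.117,0.114,0.04,0,0,-0.59,1],[-0.117,0.114,0.05,0,0,-0.59,1],[-0.117,0.114,0.05,0,0,-0.59,1]]

```text
clock: 27.18
position: [0.4964, -0.3111, 0.097]
ee_rot: [-3.092, -0.541, 0.004]
force: [-0.3, 0.5, 0.2]
width: 0.321
gripper_force: 15.0
```

Request:
jog_arm:
  motion:
    - [[0,0,0.015,0,0,0,1],[0,0,0.03,0,0,0,1],[0,0,0.04,0,0,0,1],[0,0,0.04,0,0,0,0.1],[0,0,0.04,0,0,0,0.1],[0,0,0.04,0,0,0,0.1],[0,0,0.02,0,0,0,0.1],[0,0,-0.02,0,0,0,0.1],[0,0,-0.06,0,0,0,-1],[0,0,-0.1,0,0,0,-1]]

```text
clock: 28.02
position: [0.4969, -0.3125, 0.202]
ee_rot: [3.094, 0.542, 0.001]
force: [0.6, -0.8, -0.0]
width: 0.549
gripper_force: 0.0
```

```bash
python3 -c "
from cart import *
cart('w10')
c,im=snap('top','top3')
for d in silhouettes('cartridge1','top'):print(d['p'],d['pixel'],onplane(c,[d['pixel']],.015))"
```

```text
28.0167 [ 0.4969 -0.3125  0.202 ] [3.094e+00 5.420e-01 1.000e-03] [ 0.7   0.42 -0.31  1.68  0.14  1.06 -0.89]
tool x deg 19.9
0.76 [296. 222.] world [ 0.488 -0.296] size [0.07  0.022] axis 9.0 tool [-0.0076 -0.0236  0.1994]
0.39 [524.  58.] world [ 0.691 -0.432] size [0.097 0.14 ] axis 109.0 tool [0.1365 0.1733 0.2025]
0.67 [281.2, 310.0] [[0.42725496 0.08911959 0.015     ]]
0.6 [235.6, 236.6] [[0.63150153 0.21098569 0.015     ]]
0.22 [309.6, 175.3] [[0.79887863 0.00280327 0.015     ]]
```

View pics/w10.png

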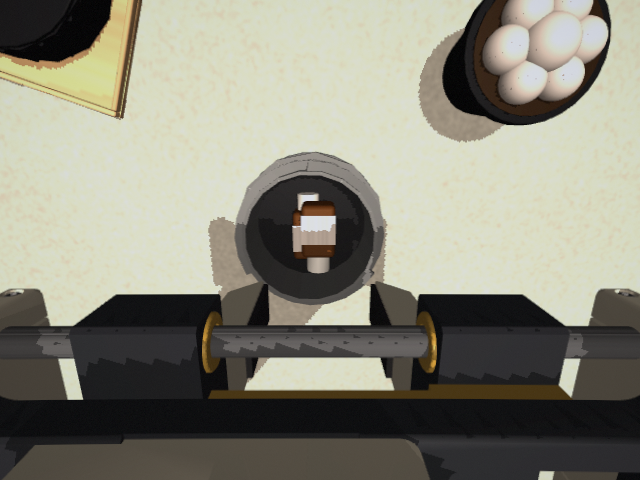

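Both cartridges are in, but stacked: the upper one is at (318,230), the lower one peeks out left at (300,230). I'll push the upper one off to the right with closed fingers, to keep the pile low for the others.

Request:
jog_arm:
  motion:
    - [[-0.005,-0.0375,0.02,0,0,0,1],[-0.005,-0.0375,0.06,0,0,0,1],[-0.005,-0.0375,0.09,0,0,0,1],[-0.005,-0.0375,0.09,0,0,0,1],[-0.005,-0.0375,0.09,0,0,0,1],[-0.005,-0.0375,0.09,0,0,0,1],[-0.005,-0.0375,0.09,0,0,0,1],[-0.005,-0.0375,0.09,0,0,0,1],[-0.005,-0.0375,0.09,0,0,0,1],[-0.005,-0.0375,0.09,0,0,0,1]]

```text
clock: 29.05
position: [0.4799, -0.2796, 0.1102]
ee_rot: [3.094, 0.541, 0.002]
force: [-0.5, 0.0, 0.3]
width: 0.096
gripper_force: 0.0
```

Request:
jog_arm:
  motion:
    - [[0,0,0,0,0,0,1],[0,0,0,0,0,0,1],[0,0,0,0,0,0,1],[0,0,0.02,0,0,0,1],[0,0,0.04,0,0,0,1],[0,0,0.055,0,0,0,1],[0,0,0.064,0,0,0,1],[0,0,0.064,0,0,0,1]]

```text
clock: 29.72
position: [0.4783, -0.2787, 0.0435]
ee_rot: [-3.093, -0.542, 0.004]
force: [0.1, 0.1, -0.7]
width: 0.004
gripper_force: 0.0
```

Request:
jog_arm:
  motion:
    - [[0,0.004,0,0,0,0,1],[0,0.008,0,0,0,0,1],[0,0.012,0,0,0,0,1],[0,0.016,0,0,0,0,1],[0,0.02,0,0,0,0,1],[0,0.024,0,0,0,0,1],[0,0.024,0,0,0,0,1],[0,0.015,0,0,0,0,1],[0,0.015,-0.04,0,0,0,1],[0,0.015,-0.08,0,0,0,1]]

```text
clock: 30.55
position: [0.4824, -0.2909, 0.1241]
ee_rot: [-3.09, -0.543, 0.007]
force: [0.4, -1.0, -0.3]
width: 0.003
gripper_force: 0.0
```

Request:
jog_arm:
  motion:
    - [[0,0.0225,-0.07,0,0,0,-1],[0,0.0225,-0.08,0,0,0,-1],[0,0.0225,-0.08,0,0,0,-1],[0,0.0225,-0.08,0,0,0,-1]]

```text
clock: 30.88
position: [0.4934, -0.3147, 0.2078]
ee_rot: [3.091, 0.541, 0.006]
force: [-0.7, 0.4, -0.7]
width: 0.247
gripper_force: 0.0
```

```bash
python3 -c "
from cart import *
cart('w11')"; python3 -c "
import cv2
cv2.imwrite('pics/w11c.png',cv2.resize(cv2.imread('pics/w11.png')[130:330,220:420],None,fx=2,fy=2))"
```

```text
30.8833 [ 0.4934 -0.3147  0.2078] [3.091 0.541 0.006] [ 0.71  0.41 -0.32  1.68  0.14  1.07 -0.88]
tool x deg 19.8
0.69 [303. 223.] world [ 0.49  -0.302] size [0.067 0.032] axis 20.0 tool [ 0.0021 -0.0108  0.1965]
0.59 [339. 219.] world [ 0.498 -0.335] size [0.067 0.031] axis 20.0 tool [-0.0015  0.0228  0.1965]
```

View pics/w11c.png

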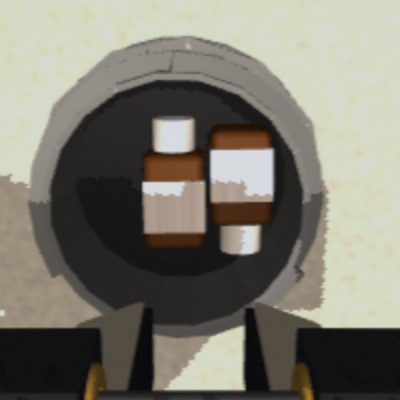

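The two now lie side by side in the hopper (175,190) and (240,190 in the crop), with room on top. On to cartridge B.

Request:
jog_arm:
  motion:
    - [[0.077,-0.393,0,0,0,-0.96,-1],[0.077,-0.393,0,0,0,-0.96,-1],[0.077,-0.393,0,0,0,-0.96,-1],[0.077,-0.393,0,0,0,-0.96,-1],[0.077,-0.393,0,0,0,-0.96,-1],[0.077,-0.393,0,0,0,-0.96,-1],[0.077,-0.393,0,0,0,-0.96,-1],[0.077,-0.393,0,0,0,-0.96,-1],[0.077,-0.393,0,0,0,-0.96,-1],[0.077,-0.393,0,0,0,-0.96,-1]]

```text
clock: 31.82
position: [0.4282, 0.0855, 0.2041]
ee_rot: [-2.488, -1.914, 0.003]
force: [-0.8, -0.2, 0.1]
width: 0.992
gripper_force: 0.0
```

Request:
jog_arm:
  motion:
    - [[0,0,0,0,0,0,-1],[0,0,0,0,0,0,-1]]

```text
clock: 31.98
position: [0.4294, 0.0827, 0.204]
ee_rot: [-2.489, -1.914, 0.004]
force: [0.4, 0.3, -0.6]
width: 0.999
gripper_force: 0.0
```

```bash
python3 -c "
from cart import *
cart('w12')"
```

```text
31.9833 [0.4294 0.0827 0.204 ] [-2.489 -1.914  0.004] [ 0.31  0.23 -0.72  1.99  0.18  0.98 -0.76]
tool x deg 75.1
0.84 [499.  26.] world [0.625 0.209] size [0.043 0.046] axis 172.0 tool [0.1754 0.1543 0.1956]
0.76 [323. 223.] world [0.433 0.083] size [0.067 0.031] axis 75.0 tool [0.0036 0.0026 0.1962]
```

Request:
jog_arm:
  motion:
    - [[-0.002,0.0026,0.04,0,0,0,-1],[-0.002,0.0026,0.08,0,0,0,-1],[-0.002,0.0026,0.12,0,0,0,-1],[-0.002,0.0026,0.16,0,0,0,-1],[-0.002,0.0026,0.194,0,0,0,-1],[-0.002,0.0026,0.194,0,0,0,-1],[-0.002,0.0026,0.194,0,0,0,1],[-0.002,0.0026,0.194,0,0,0,1],[-0.002,0.0026,0.194,0,0,0,1],[-0.002,0.0026,0.194,0,0,0,1]]
  force: 15

```text
clock: 32.92
position: [0.4346, 0.0786, 0.0131]
ee_rot: [2.494, 1.907, 0.005]
force: [0.3, -0.4, -0.3]
width: 0.762
gripper_force: 0.0
```

Request:
jog_arm:
  motion:
    - [[0,0,0,0,0,0,1],[0,0,0,0,0,0,1],[0,0,0,0,0,0,1],[0,0,0,0,0,0,1],[0,0,0,0,0,0,1],[0,0,0,0,0,0,1],[0,0,-0.04,0,0,0,1],[0,0,-0.08,0,0,0,1],[0,0,-0.12,0,0,0,1],[0,0,-0.16,0,0,0,1]]

```text
clock: 33.75
position: [0.4322, 0.079, 0.1728]
ee_rot: [-2.493, -1.91, 0.001]
force: [0.4, -0.3, -0.1]
width: 0.327
gripper_force: 14.9
```

Request:
jog_arm:
  motion:
    - [[-0.369,0.158,0,0,0,0.96,1],[-0.369,0.158,0,0,0,0.96,1],[-0.369,0.158,0,0,0,0.96,1],[-0.369,0.158,0,0,0,0.96,1],[-0.369,0.158,0,0,0,0.96,1],[-0.369,0.158,0,0,0,0.96,1],[-0.369,0.158,0,0,0,0.96,1],[-0.369,0.158,0,0,0,0.96,1],[-0.369,0.158,0,0,0,0.96,1],[-0.369,0.158,0,0,0,0.96,1]]

```text
clock: 34.58
position: [0.4885, -0.3236, 0.1708]
ee_rot: [3.094, 0.535, -0.002]
force: [0.9, 0.4, -0.4]
width: 0.324
gripper_force: 14.9
```

Request:
jog_arm:
  motion:
    - [[0,0,0,0,0,0,1],[0,0,0,0,0,0,1],[0,0,0,0,0,0,1]]

```text
clock: 34.83
position: [0.4891, -0.3176, 0.1708]
ee_rot: [-3.093, -0.543, 0.001]
force: [0.5, 0.1, -1.1]
width: 0.329
gripper_force: 14.9
```

Request:
jog_arm:
  motion:
    - [[0,0,0.04,0,0,0,1],[0,0,0.07,0,0,0,1],[0,0,0.09,0,0,0,1],[0,0,0.11,0,0,0,1],[0,0,0.11,0,0,0,0.2],[0,0,0.11,0,0,0,0.2],[0,0,0.11,0,0,0,0.2],[0,0,0.11,0,0,0,0.2],[0,0,0.08,0,0,0,0.2],[0,0,0.04,0,0,0,0.2]]

```text
clock: 35.67
position: [0.4876, -0.3178, 0.1306]
ee_rot: [-3.091, -0.542, 0.005]
force: [0.4, -0.8, -0.2]
width: 0.398
gripper_force: 0.0
```

Request:
jog_arm:
  motion:
    - [[0,0,-0.04,0,0,0,-1],[0,0,-0.08,0,0,0,-1],[0,0,-0.08,0,0,0,-1],[0,0,-0.08,0,0,0,-1]]

```text
clock: 36.0
position: [0.4912, -0.3195, 0.2157]
ee_rot: [3.089, 0.541, 0.009]
force: [-0.4, 0.8, -0.5]
width: 0.639
gripper_force: 0.0
```

```bash
python3 -c "
from cart import *
cart('w13')
c,im=snap('top','top4')
for d in silhouettes('cartridge1','top'):print(d['p'],d['pixel'],onplane(c,[d['pixel']],.015))"
```

```text
36.0 [ 0.4912 -0.3195  0.2157] [3.089 0.541 0.009] [ 0.74  0.4  -0.35  1.67  0.16  1.09 -0.88]
tool x deg 19.9
0.8 [294. 206.] world [ 0.488 -0.293] size [0.069 0.02 ] axis 2.0 tool [ 0.0076 -0.0245  0.2038]
0.76 [310. 230.] world [ 0.482 -0.315] size [0.076 0.035] axis 17.0 tool [-0.0057 -0.006   0.2038]
0.58 [233.9, 236.9] [[0.63077931 0.21569072 0.015     ]]
0.58 [431.0, 270.1] [[ 0.52593726 -0.32700122  0.015     ]]
0.52 [418.4, 277.4] [[ 0.50668892 -0.29093686  0.015     ]]
```

Request:
jog_arm:
  motion:
    - [[0.155,-0.228,0,0,0,-0.6,-1],[0.155,-0.228,0,0,0,-0.6,-1],[0.155,-0.228,0,0,0,-0.6,-1],[0.155,-0.228,0,0,0,-0.6,-1],[0.155,-0.228,0,0,0,-0.6,-1],[0.155,-0.228,0,0,0,-0.6,-1],[0.155,-0.228,0,0,0,-0.6,-1],[0.155,-0.228,0,0,0,-0.6,-1],[0.155,-0.228,0,0,0,-0.6,-1]]

```text
clock: 36.95
position: [0.5572, -0.0496, 0.2102]
ee_rot: [-2.792, -1.437, 0.002]
force: [0.0, -1.1, 0.2]
width: 1.001
gripper_force: 0.0
```

Request:
jog_arm:
  motion:
    - [[0.257,-0.1,0,0,0,-0.62,-1],[0.257,-0.1,0,0,0,-0.62,-1],[0.257,-0.1,0,0,0,-0.62,-1],[0.257,-0.1,0,0,0,-0.62,-1],[0.257,-0.1,0,0,0,-0.62,-1],[0.257,-0.1,0,0,0,-0.62,-1],[0.257,-0.1,0,0,0,-0.62,-1],[0.257,-0.1,0,0,0,-0.62,-1],[0.257,-0.1,0,0,0,-0.62,-1],[0.257,-0.1,0,0,0,-0.62,-1]]

```text
clock: 37.78
position: [0.6269, 0.2129, 0.2101]
ee_rot: [2.228, 2.214, -0.004]
force: [-0.9, -0.2, -0.0]
width: 1.0
gripper_force: 0.0
```

```bash
python3 -c "
from cart import *
cart('w14')"
```

```text
37.7833 [0.6269 0.2129 0.2101] [ 2.228  2.214 -0.004] [ 0.01  0.61 -0.69  1.45  0.39  1.23 -0.73]
tool x deg 89.7
0.57 [320. 214.] world [0.627 0.221] size [0.032 0.067] axis 90.0 tool [0.0089 0.0003 0.2027]
```

Request:
jog_arm:
  motion:
    - [[0.004,0,0.04,0,0,0,-1],[0.004,0,0.08,0,0,0,-1],[0.004,0,0.12,0,0,0,-1],[0.004,0,0.16,0,0,0,-1],[0.004,0,0.2,0,0,0,-1],[0.004,0,0.2,0,0,0,-1],[0.004,0,0.2,0,0,0,1],[0.004,0,0.2,0,0,0,1],[0.004,0,0.2,0,0,0,1],[0.004,0,0.2,0,0,0,1]]
  force: 15

```text
clock: 38.72
position: [0.6284, 0.22, 0.0143]
ee_rot: [2.225, 2.215, 0.006]
force: [0.1, -0.1, -0.0]
width: 0.758
gripper_force: 0.0
```

Request:
jog_arm:
  motion:
    - [[0,0,0,0,0,0,1],[0,0,0,0,0,0,1],[0,0,0,0,0,0,1],[0,0,0,0,0,0,1],[0,0,0,0,0,0,1],[0,0,0,0,0,0,1],[0,0,-0.04,0,0,0,1],[0,0,-0.08,0,0,0,1],[0,0,-0.12,0,0,0,1],[0,0,-0.16,0,0,0,1]]

```text
clock: 39.55
position: [0.6261, 0.2193, 0.1728]
ee_rot: [-2.225, -2.217, 0.001]
force: [1.6, -0.4, -0.6]
width: 0.323
gripper_force: 14.8
```

Request:
jog_arm:
  motion:
    - [[-0.251,-0.074,0,0,0,0.6,1],[-0.251,-0.074,0,0,0,0.6,1],[-0.251,-0.074,0,0,0,0.6,1],[-0.251,-0.074,0,0,0,0.6,1],[-0.251,-0.074,0,0,0,0.6,1],[-0.251,-0.074,0,0,0,0.6,1],[-0.251,-0.074,0,0,0,0.6,1],[-0.251,-0.074,0,0,0,0.6,1],[-0.251,-0.074,0,0,0,0.6,1]]

```text
clock: 40.3
position: [0.5515, -0.0319, 0.1713]
ee_rot: [2.783, 1.458, 0.0]
force: [0.5, 0.2, 0.2]
width: 0.328
gripper_force: 14.8
```

Request:
jog_arm:
  motion:
    - [[-0.248,0.081,0,0,0,0.62,1],[-0.248,0.081,0,0,0,0.62,1],[-0.248,0.081,0,0,0,0.62,1],[-0.248,0.081,0,0,0,0.62,1],[-0.248,0.081,0,0,0,0.62,1],[-0.248,0.081,0,0,0,0.62,1],[-0.248,0.081,0,0,0,0.62,1],[-0.248,0.081,0,0,0,0.62,1],[-0.248,0.081,0,0,0,0.62,1],[-0.248,0.081,0,0,0,0.62,1]]

```text
clock: 41.13
position: [0.4789, -0.2788, 0.1712]
ee_rot: [-3.092, -0.548, -0.001]
force: [0.0, 0.9, -0.3]
width: 0.326
gripper_force: 14.8
```

Request:
jog_arm:
  motion:
    - [[0,0,0,0,0,0,1],[0,0,0,0,0,0,1]]

```text
clock: 41.3
position: [0.4784, -0.2796, 0.1713]
ee_rot: [-3.093, -0.547, -0.001]
force: [0.8, 0.5, -0.4]
width: 0.329
gripper_force: 14.8
```

Request:
jog_arm:
  motion:
    - [[0,0.002,0.04,0,0,0,1],[0,0.002,0.07,0,0,0,1],[0,0.002,0.09,0,0,0,1],[0,0.002,0.09,0,0,0,1],[0,0.002,0.09,0,0,0,0],[0,0.002,0.09,0,0,0,0],[0,0.002,0.09,0,0,0,0],[0,0.002,0.09,0,0,0,0],[0,0.002,0.05,0,0,0,0],[0,0.002,0.01,0,0,0,0]]

```text
clock: 42.13
position: [0.4767, -0.2826, 0.1614]
ee_rot: [-3.092, -0.542, 0.005]
force: [0.4, -1.2, 0.4]
width: 0.502
gripper_force: 0.0
```

Request:
jog_arm:
  motion:
    - [[0.01,0.03,-0.04,0,0,0,-1],[0.01,0.03,-0.06,0,0,0,-1],[0.01,0.03,-0.06,0,0,0,-1],[0.01,0.03,-0.06,0,0,0,-1]]

```text
clock: 42.47
position: [0.4989, -0.3089, 0.2238]
ee_rot: [3.092, 0.54, 0.006]
force: [-0.2, -0.3, -0.8]
width: 0.745
gripper_force: 0.0
```

```bash
python3 -c "
from cart import *
cart('w15')
for n in('top','scene'):
  c,im=snap(n,n+'5')
  for d in silhouettes('cartridge1',n):print(n,d['p'],d['pixel'],onplane(c,[d['pixel']],.05))"
```

```text
42.4667 [ 0.4989 -0.3089  0.2238] [3.092 0.54  0.006] [ 0.72  0.4  -0.36  1.65  0.16  1.11 -0.9 ]
tool x deg 19.8
0.84 [343. 224.] world [ 0.498 -0.336] size [0.067 0.03 ] axis 22.0 tool [-0.0089  0.0273  0.2129]
0.82 [302. 199.] world [ 0.508 -0.29 ] size [0.019 0.035] axis 164.0 tool [ 0.016  -0.0129  0.2129]
0.65 [318. 239.] world [ 0.481 -0.317] size [0.075 0.034] axis 21.0 tool [-0.0181  0.003   0.213 ]
0.62 [282. 237.] world [ 0.472 -0.278] size [0.073 0.043] axis 24.0 tool [-0.0133 -0.0367  0.213 ]
top 0.65 [300.1, 260.5] [[0.5593452  0.03406369 0.05      ]]
top 0.63 [414.6, 288.2] [[ 0.4772959  -0.27194508  0.05      ]]
top 0.29 [197.1, 303.6] [[0.45058266 0.3114301  0.05      ]]
scene 0.93 [167.1, 231.1] [[ 0.47820577 -0.31575315  0.05      ]]
scene 0.66 [183.6, 226.3] [[ 0.47751905 -0.27631451  0.05      ]]
scene 0.53 [160.0, 243.4] [[ 0.50669421 -0.33752485  0.05      ]]
scene 0.43 [181.8, 238.8] [[ 0.51075709 -0.28714312  0.05      ]]
```

All four cartridges read inside the hopper, at heights that agree between the cameras. Back to the isolator.

Request:
jog_arm:
  motion:
    - [[0.081,-0.302,0,0,0,0,-1],[0.081,-0.302,0,0,0,0,-1],[0.081,-0.302,0,0,0,0,-1],[0.081,-0.302,0,0,0,0,-1],[0.081,-0.302,0,0,0,0,-1],[0.081,-0.302,0,0,0,0,-1],[0.081,-0.302,0,0,0,0,-1],[0.081,-0.302,0,0,0,0,-1],[0.081,-0.302,0,0,0,0,-1]]

```text
clock: 43.52
position: [0.4702, 0.0093, 0.2213]
ee_rot: [-3.09, -0.554, -0.0]
force: [0.5, 0.2, 0.3]
width: 0.999
gripper_force: 0.0
```

Request:
jog_arm:
  motion:
    - [[0.081,-0.302,0,0,0,0.08,-1],[0.081,-0.302,0,0,0,0.08,-1],[0.081,-0.302,0,0,0,0.08,-1],[0.081,-0.302,0,0,0,0.08,-1],[0.081,-0.302,0,0,0,0.08,-1],[0.081,-0.302,0,0,0,0.08,-1],[0.081,-0.302,0,0,0,0.08,-1],[0.081,-0.302,0,0,0,0.08,-1],[0.081,-0.302,0,0,0,0.08,-1],[0.081,-0.302,0,0,0,0.08,-1]]

```text
clock: 44.35
position: [0.4443, 0.3154, 0.2204]
ee_rot: [3.113, 0.421, -0.002]
force: [-0.5, -0.6, 0.3]
width: 1.001
gripper_force: 0.0
```

```bash
python3 -c "
from h import *
s=observe();print(s['position'],s['ee_rot'],s['joints'],totool([.4463,.3135,.0703]))"
```

```text
[0.44431312 0.31544411 0.2204409 ] [ 3.11276569e+00  4.21381581e-01 -2.23595726e-03] [-0.25565124  0.38267544 -0.61464668  1.73871294  0.24352058  1.09880551
 -2.24986857] [0.00161904 0.0023665  0.15013926]
```

Request:
jog_arm:
  motion:
    - [[0.0015,0.002,0.04,0,0,0,-1],[0.0015,0.002,0.08,0,0,0,-1],[0.0015,0.002,0.12,0,0,0,-1],[0.0015,0.002,0.15,0,0,0,-1],[0.0015,0.002,0.15,0,0,0,-1],[0.0015,0.002,0.15,0,0,0,1],[0.0015,0.002,0.15,0,0,0,1],[0.0015,0.002,0.15,0,0,0,1],[0.0015,0.002,0.15,0,0,0,1],[0.0015,0.002,0.15,0,0,0,1]]
  force: 25

```text
clock: 45.18
position: [0.4477, 0.3138, 0.0728]
ee_rot: [-3.113, -0.417, -0.004]
force: [-0.0, -0.5, -0.1]
width: 0.69
gripper_force: 0.0
```

Request:
jog_arm:
  motion:
    - [[0,0,0,0,0,0,1],[0,0,0,0,0,0,1],[0,0,0,0,0,0,1],[0,0,0,0,0,0,1],[0,0,0,0,0,0,1],[0,0,0,0,0,0,1],[0,0,0,0,0,0,1],[0,0,0,0,0,0,1],[0,0,0,0,0,-0.1,1],[0,0,0,0,0,-0.2,1]]

```text
clock: 46.02
position: [0.4466, 0.3134, 0.0712]
ee_rot: [3.055, 0.733, -0.0]
force: [-0.9, 0.7, -0.9]
width: 0.192
gripper_force: 24.9
```

Request:
jog_arm:
  motion:
    - [[0,0,0,0,0,-0.1,1],[0,0,0,0,0,-0.2,1],[0,0,0,0,0,-0.3,1],[0,0,0,0,0,-0.4,1],[0,0,0,0,0,-0.5,1],[0,0,0,0,0,-0.6,1],[0,0,0,0,0,-0.7,1]]

```text
clock: 46.6
position: [0.4463, 0.3137, 0.0712]
ee_rot: [-2.617, -1.736, 0.001]
force: [-2.6, 1.0, -1.4]
width: 0.191
gripper_force: 24.9
```

Request:
jog_arm:
  motion:
    - [[0,0,0,0,0,-0.1,1],[0,0,0,0,0,-0.2,1],[0,0,0,0,0,-0.3,1],[0,0,0,0,0,-0.4,1],[0,0,0,0,0,-0.5,1],[0,0,0,0,0,-0.6,1],[0,0,0,0,0,-0.68,1],[0,0,0,0,0,-0.68,1],[0,0,0,0,0,-0.68,1]]

```text
clock: 47.35
position: [0.4458, 0.3137, 0.0712]
ee_rot: [-1.896, -2.503, 0.001]
force: [-5.6, 0.5, 2.2]
width: 0.194
gripper_force: 24.9
```

Request:
jog_arm:
  motion:
    - [[0,0,0,0,0,0,-1],[0,0,0,0,0,0,-1],[0,0,0,0,0,0,-1],[0,0,0,0,0,0,-1],[0,0,-0.04,0,0,0,-1],[0,0,-0.08,0,0,0,-1],[0,0,-0.12,0,0,0,-1],[0,0,-0.16,0,0,0,-1],[0,0,-0.2,0,0,0,-1],[0,0,-0.2,0,0,0,-1]]

```text
clock: 48.18
position: [0.4483, 0.3166, 0.279]
ee_rot: [1.894, 2.503, 0.016]
force: [0.5, 1.7, 0.2]
width: 0.874
gripper_force: 0.0
```

```bash
python3 - <<'E'
from h import *
s=observe();print(s["clock"],s["position"],s["ee_rot"],s["width"])
c,im=snap("wrist","w16")
# bar axis, seen from its grey-white dash and dark mask
for d in silhouettes("handle","wrist")[:1]:
    p=onplane(c,np.argwhere(d["mask"])[:,::-1],.08)[:,:2];ce=p.mean(0);w,v=np.linalg.eigh(np.cov((p-ce).T));print(d["p"],ce.round(3),np.degrees(np.arctan2(v[1,1],v[0,1])).round(),w)
for n in("top","scene"):
    c,im=snap(n,n+"6")
    for q in("lid","cartridge1","tray"):
        for d in silhouettes(q,n)[:4]: print(n,q,round(d["p"],2),d["pixel"],onplane(c,[d["pixel"]],.05).round(3))
E
```

```text
48.1833 [0.44833956 0.31658635 0.27896588] [1.89415029 2.50325551 0.01607864] 0.8735531714897602
0.86 [0.445 0.315] 106.0 [0.00023343 0.00039372]
top lid 0.72 [305.3, 264.9] [[0.547 0.02  0.05 ]]
top lid 0.6 [312.0, 236.6] [[0.623 0.001 0.05 ]]
top cartridge1 0.84 [417.9, 288.9] [[ 0.475 -0.281  0.05 ]]
top cartridge1 0.7 [430.6, 288.5] [[ 0.475 -0.315  0.05 ]]
top cartridge1 0.61 [436.9, 274.7] [[ 0.512 -0.334  0.05 ]]
top cartridge1 0.43 [419.0, 280.2] [[ 0.498 -0.285  0.05 ]]
top tray 0.95 [298.7, 264.1] [[0.55  0.038 0.05 ]]
scene lid 0.58 [312.6, 245.1] [[ 0.627 -0.005  0.05 ]]
scene lid 0.36 [162.0, 242.4] [[ 0.505 -0.333  0.05 ]]
scene cartridge1 0.77 [182.4, 226.2] [[ 0.476 -0.279  0.05 ]]
scene cartridge1 0.7 [170.2, 232.6] [[ 0.485 -0.31   0.05 ]]
scene cartridge1 0.5 [158.0, 242.2] [[ 0.502 -0.341  0.05 ]]
scene cartridge1 0.43 [179.2, 242.7] [[ 0.519 -0.295  0.05 ]]
scene tray 0.75 [318.2, 274.3] [[ 0.703 -0.017  0.05 ]]
scene tray 0.75 [484.2, 210.6] [[0.669 0.414 0.05 ]]
```

Everything checks out: the handle reads 106° (its on angle), the lid is in the tray, all four cartridges are in the hopper and the arm is clear.

Request:
jog_arm:
  motion:
    - [[0,0,0,0,0,0,-1],[0,0,0,0,0,0,-1],[0,0,0,0,0,0,-1],[0,0,0,0,0,0,-1]]

```text
clock: 49.02
position: [0.4468, 0.3134, 0.2712]
ee_rot: [1.895, 2.506, -0.0]
force: [-0.4, -0.5, -0.2]
width: 1.003
gripper_force: 0.0
```

```bash
python3 -c "
from cell import *
print(sign_off())"
```

```text
the job is handed in; nothing more can be done
None
```

The job is handed in at about 49 s, with no verdict returned: by my last camera readings the isolator is on, the lid is in the tray, all four cartridges are in the hopper, and I saw no contact with the pots or sensor box.

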